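# Clear the rivet head and take off its cap of unknown thread hand

### The job

Two grey rivet heads stand on the bench; one has a catch tray with a finished black lid knob in it. Clear that head for service: first lower the knob from its catch tray into the blue parts bin that stands behind the vice and let go of it there, not dropping it from above the rim; then unscrew the head's cap by its grip bar - nobody knows whether its quarter-turn thread is right- or left-handed, so try both ways - and finish holding the cap in the gripper, upright and lifted well clear, straight above its head. Leave the cap of the other head on.

Things in the scene. Friction and masses are not known exactly. Their poses are not given: they have to be found in the camera images.
- part_mid (a point): Centre of the finished lid knob that lies in the catch tray: black bakelite mushroom knob, 41 mm across and 32 mm tall, standing on its narrow stem (24 mm across, 12 mm tall); the head above the stem is 40 mm across and 20 mm tall. The point is on its axis, 16 mm above its foot; z up. 30 g.
- tray_mid (a point): Middle of the floor of the catch tray, a fixed sheet-steel pan, outside 130 mm along its x and 150 mm along its y, walls 3 mm thick and 18 mm high over the worktop, floor 3 mm thick. The head stands on its +y side, 122 mm away. The knob lies within 20 mm of the middle.
- bin: Blue open parts bin, 100 mm along its x, 150 mm along its y (rims to 106 x 157), 70 mm tall, walls 3 mm; its +y end wall is only 35 mm high. Loose, 350 g. Origin: centre of its underside, z up. Three such knobs lie fixed in it, up to 35 mm above its underside, at (x, y) about (-15, -40), (-24, 20), (10, 0) mm; the new one may lie on or beside them.
- head_a: The rivet head to be serviced, the one with the catch tray: fixed grey round column, flange 80 mm across, column 52 to 57 mm across, top at 75 mm above the worktop. Origin: on its axis at worktop height, z up. A short inlet stub points along its +x. A drawer cabinet, 230 mm tall, with an open drawer stands 12 to 20 cm beyond it, away from the robot: swing clear of it.
- cap_a_grip (a point): Centre of the grip bar of the cap on that head: upright bar on top of the cap, 46 mm long along x, 12 mm thick along y, from 97 to 127 mm above the worktop; the point lies on the cap's axis, 15 mm above the cap's round cover; z up. The cap is loose, aluminium, 120 g.
- cap_a_cover (a point): Centre of the same cap's round cover (56 mm across, 77 to 97 mm above the worktop). Quarter-turn thread, no rise: tightened, it meets a hard stop within 20 degrees; turned the loosening way it runs free (under 0.1 N m), can be lifted straight up from 55 degrees on, and meets a stop only past 90 degrees. Which way loosens changes from start to start.
- head_b: The other rivet head, of the same shape as head_a but without a catch tray. Fixed. Origin: on its axis at worktop height.
- cap_b_grip (a point): Centre of the grip bar of the cap on the other head, the same kind of cap. Leave it on.
Things that resemble listed ones, but are neither listed nor needed, are in the scene too. Leave any pink or turquoise look-alike of the part that bears cap_a_grip alone.

How it is judged:
On the way, in this order (a step that is already met when the one before it is completed fails the run):
1. the finished knob lies in the blue bin, let go, while the cap is still on its head (x of part_mid in the frame of bin between -0.05 and 0.05 m and y of part_mid in the frame of bin between -0.075 and 0.075 m and z of part_mid in the frame of bin below 0.066 m and contact force between part and the fingers below 0.1 N and height (world z) of cap_a_grip below 0.118 m), for 0.2 s.
2. the cap is off its head, gripped (height (world z) of cap_a_grip above 0.13 m and contact force between cap_a and the fingers above 1 N), for 0.2 s.
At the end, for the whole second after the job is handed in: Knob let go inside the upright bin, centre under 66 mm over its underside. Cap gripped (over 1 N), still (under 30 mm/s), within 0.35 rad of upright, at least 33 mm above its seat and within 60 mm of straight above its head. The other cap in place within 6 mm (x of part_mid in the frame of bin between -0.05 and 0.05 m and y of part_mid in the frame of bin between -0.075 and 0.075 m and z of part_mid in the frame of bin below 0.066 m and contact force between part and the fingers below 0.1 N and angle between bin's own z axis and vertical below 0.15 rad and height (world z) of cap_a_grip above 0.145 m and horizontal distance between cap_a_grip and head_a below 0.06 m and angle between cap_a_grip's own z axis and vertical below 0.35 rad and contact force between cap_a and the fingers above 1 N and linear speed of cap_a below 0.03 m/s and horizontal distance between cap_b_grip and head_b below 0.006 m and height (world z) of cap_b_grip below 0.118 m); the arm keeps its last pose, push and grip.
It fails at once if the other head's cap is taken off or knocked (distance of cap_b_grip from where it was at the start of the episode above 0.015 m).
It fails at once if the finished knob is dropped or thrown into the bin from above the rim (linear speed of part above 1.2 m/s and contact force between part and the fingers below 0.01 N).
It also fails if it takes over 53 s, if anything falls off the work surface, if the arm or the gripper's body presses on something with over 40 N, if the wrist force passes 120 N, or if a joint passes its speed limit or range.

### The arm

A 7-joint arm with a two-finger parallel gripper is mounted at the origin on a cart in front of the work surface, level with it; the furniture and walls round the work are solid. World frame = base frame: x ahead of the robot, y to its left, z up, the work surface at z = 0. Lengths are in m, angles in rad, forces in N, time in s.
With the tool pointing down it reaches from about 0.425 to 0.925 m from the base axis. Payload 6.8 kg.
Tool frame: the origin (TCP) lies on the mounting face of the last link; the fingertips stand 173 mm ahead of it and the grasp point (between the pads) lies 155 mm ahead of it; y points along the fingers, x is the direction in which the jaws open and shut, and the axes are right-handed (so a half turn about y gives the same grasp; the last joint's range is limited). The gripper opens to 85 mm and grips with 20 to 120 N. Pads are 22 mm wide; open, the fingers measure 114 mm over their backs; the gripper's body (76 mm by 85 mm) begins 54 mm behind the grasp point. The pads swing forward as they close: fully open they stand 13 mm farther back than shut.
Start: joints at [1.016, 0.477, 0.022, 1.555, -0.011, 1.109, -0.083], TCP at [0.292, -0.609, 0.405] pointing down, gripper open.
Joint ranges: [-2.96, 2.96], [-0.34, 2.1], [-1.41, 1.46], [0.24, 2.44], [-1.37, 4.51], [0.17, 1.92], [-2.96, 2.96]. Speed limits (rad/s): [2.39, 2.39, 3.14, 3.14, 3.14, 3.14, 3.14].

### API

Orientations are given as a rotation vector (axis times angle).
In Python, from bench import r gives the robot as it stands.
- The arm moves only by the tool step_arm, never from a script. Its arguments are lists of equal length, an entry for each row: "xyz": the shift along the tool's x, y, z scaled (see below), a list of three; "rotation": the turn, a rotation vector about the tool's x, y, z scaled (see below), a list of three. A call has 1 to 20 rows; each row is the pose to reach, as a shift and turn from the pose measured when the call began, along the tool's axes at that moment; what a row does not reach only later rows make up. The controller multiplies each number of a shift by 30 cm and each number of a turn by 90 degrees. A row lasts 1/8 s, in which the tool goes at most 62.5 mm and 10.7 degrees, less where a joint would pass 70% of its speed; a pose out of reach is approached as far as the arm can. A call with a number of a shift or a turn outside -1 to 1 is refused whole. A call with a gripper value outside its range is refused whole. "grip" is the closure, from 0 (fully open) to 1 (shut), set as the call begins (left out, the last holds). The fingers move at their own pace and stop on an object; "force" is the grip in N (left out, the last holds). Time passes only in rows, so rows that repeat a pose let the fingers close. It gives the time, the measured TCP pose, the force and the opening at its end, in the units of the state.
- r.get_obs(): the state, without advancing time (a new reading comes with each control period).
- r.grab_frame(name): name is "scene" or "top"; returns a dict with "pixels" (480x640x3 uint8, red, green, blue), "fx", "fy", "cx", "cy" (pixels), "dist_coeffs" ([k1, k2, p1, p2, k3] as OpenCV has them; the pictures are not rectified), "position" and "attitude" of the camera in the world. Camera axes: x right, y down, z forward; pixel columns grow to the right and rows downward; lengths in m; the calibration is good to about 2 mm. A picture is of the moment at which its call begins. There is no depth.
- r.hand_in(): hands the job in, once; it reports no verdict.
The state is a dict: "clock": time; "joints": joint angles; "qvel": joint speeds; "tau": joint torques, N m; "tcp_pos": TCP position; "orientation": TCP orientation; "contact_force": force on the tool from outside, world axes, zero at the start; "moment": the same for the moment, N m; "grip_width": finger opening in m.
Only numpy, scipy, OpenCV 4.12 (cv2) and the standard library are available. Lean on these libraries where they do the work, as an engineer would, in place of code of your own. Each camera call takes 0.05 s, during which the arm holds its last target.

## Working session

There is one attempt and no reset: what is moved stays moved. The work goes in short steps, Python scripts to look and compute and a tool call to move; the robot and the scene stay as the last step left them, time stands still between calls to the robot, and variables do not carry over. Pictures are saved under pics/ and viewed, and the job is handed in when it is done.

Besides the shell and the picture viewer there is one more tool, called after "Call:" as name(argument=value, ...) on one line, values as JSON. step_arm: Moves the arm, as the interface text tells. Its arguments: {"type":"object","properties":{"xyz":{"type":"array"},"rotation":{"type":"array"},"grip":{"type":"number"},"force":{"type":"number"}},"required":["xyz","rotation"]}

```bash
mkdir -p pics; ls; python3 - <<'E'
from bench import r
import cv2,json,numpy as np,pickle
o=r.get_obs();print({k:np.round(v,4).tolist() for k,v in o.items()})
for n in("scene","top"):
    f=r.grab_frame(n);pickle.dump(f,open(n+"0.pkl","wb"))
    cv2.imwrite(f"pics/{n}0.png",f["pixels"][:,:,::-1])
    print(n,{k:np.round(v,4).tolist() for k,v in f.items() if k!="pixels"})
E
```

```text
pics
{'clock': 0.0, 'joints': [1.0159, 0.4778, 0.0223, 1.5564, -0.0115, 1.1093, -0.0831], 'qvel': [0.0004, -0.0016, -0.0011, -0.0001, -0.0015, 0.0002, 0.0012], 'tau': [0.0, -59.6447, 1.608, -28.1204, 0.0125, 0.0094, -0.0], 'tcp_pos': [0.2915, -0.6085, 0.4037], 'orientation': [-1.3872, 0.8753, -0.8727], 'contact_force': [0.2344, 0.5374, -0.1435], 'moment': [0.005, -0.0131, -0.0128], 'grip_width': 0.0852}
scene {'fx': 609.317, 'fy': 609.317, 'cx': 317.7559, 'cy': 235.0033, 'dist_coeffs': [0.0364, 0.0, 0.0, 0.0, 0.0], 'position': [-0.0234, 1.1262, 0.6175], 'attitude': [-0.7177, 2.3591, -1.4509]}
top {'fx': 439.477, 'fy': 439.477, 'cx': 320.9863, 'cy': 241.3749, 'dist_coeffs': [-0.0471, 0.0, 0.0, 0.0, 0.0], 'position': [0.3725, 0.2869, 0.9396], 'attitude': [-2.1451, 2.1509, -0.192]}
```

View pics/scene0.png

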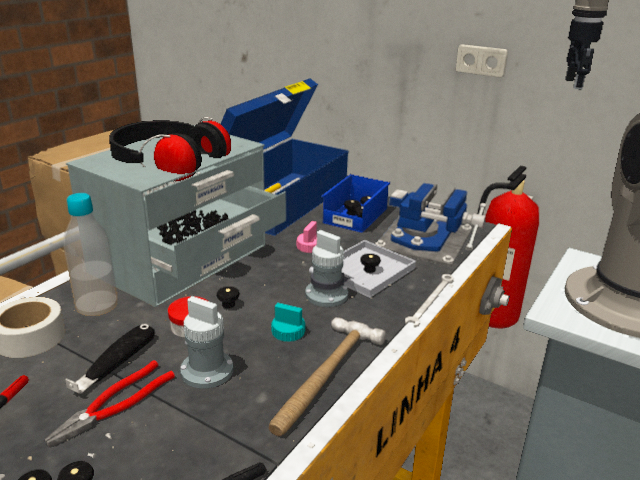

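View pics/top0.png

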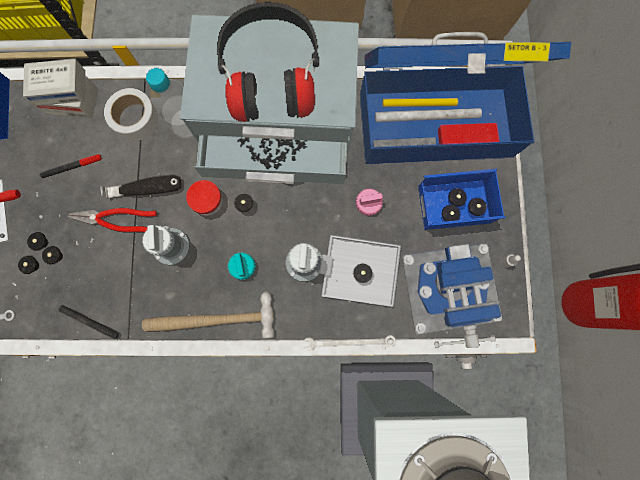

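The top view shows head_a's cap at (303,261) next to the tray, with the knob in the tray at (362,273). Head_b's cap is at (160,240) and the bin at (460,200).
Things that could be mistaken for what I want:
- **Knobs:** the loose one at (243,202), three at (35,250), and three inside the bin.
- **Caps:** pink (370,202), turquoise (242,265), red lid (203,197).
- **Blue objects:** the toolbox (447,120) and the vice (465,285).

My choice is the knob at (362,273) and the cap at (303,261). I'll check both in close crops.

```bash
cat > h.py <<'E'
import numpy as np,cv2,pickle
from scipy.spatial.transform import Rotation as R
def K(f): return np.array([[f["fx"],0,f["cx"]],[0,f["fy"],f["cy"]],[0,0,1.]])
def ray(f,px):
    p=cv2.undistortPoints(np.array([[px]],float),K(f),np.array(f["dist_coeffs"])).reshape(2)
    return np.array(f["position"]),R.from_rotvec(f["attitude"]).apply([p[0],p[1],1.])
def onz(f,px,z):
    c,d=ray(f,px);return c+d*(z-c[2])/d[2]
def proj(f,P):
    P=np.atleast_2d(np.array(P,float));Rw=R.from_rotvec(f["attitude"]).inv()
    q=Rw.apply(P-np.array(f["position"]))
    return cv2.projectPoints(q,np.zeros(3),np.zeros(3),K(f),np.array(f["dist_coeffs"]))[0].reshape(-1,2)
def tri(fs,pxs):
    A=0;b=0
    for f,p in zip(fs,pxs):
        c,d=ray(f,p);d/=np.linalg.norm(d);M=np.eye(3)-np.outer(d,d);A=A+M;b=b+M@c
    return np.linalg.solve(A,b)
E
python3 - <<'E'
from h import *
t=pickle.load(open("top0.pkl","rb"));s=pickle.load(open("scene0.pkl","rb"))
def crop(f,x,y,w,h,k,n):
    cv2.imwrite(n,cv2.resize(f["pixels"][y:y+h,x:x+w,::-1],None,fx=k,fy=k,interpolation=cv2.INTER_CUBIC))
crop(t,275,220,133,100,6,"pics/ct_a.png")
crop(t,400,160,120,90,6,"pics/ct_bin.png")
crop(s,280,160,160,120,5,"pics/cs_a.png")
for n,p,z in(("capA",(303,261),.127),("knob",(362,273),.035),("bin",(460,200),.03),("capB",(158,239),.127)):print(n,onz(t,p,z).round(4))
print(R.from_rotvec([-1.3872,0.8753,-0.8727]).as_matrix().round(3))
E
```

```text
capA [0.4654 0.304  0.127 ]
knob [0.4507 0.184  0.035 ]
bin [ 0.6077 -0.0314  0.03  ]
capB [0.5071 0.5757 0.127 ]
[[ 0.432 -0.001  0.902]
 [-0.902  0.002  0.432]
 [-0.002 -1.    -0.   ]]
```

View pics/ct_a.png

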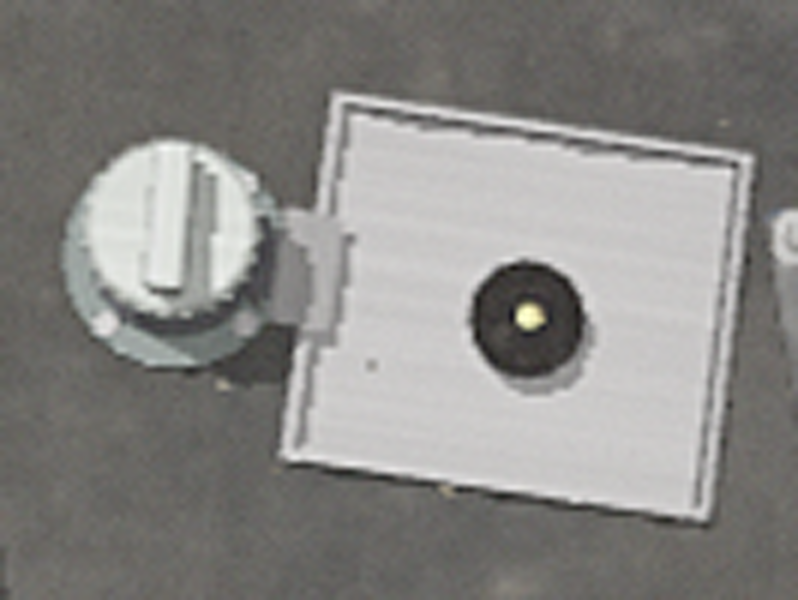

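View pics/ct_bin.png

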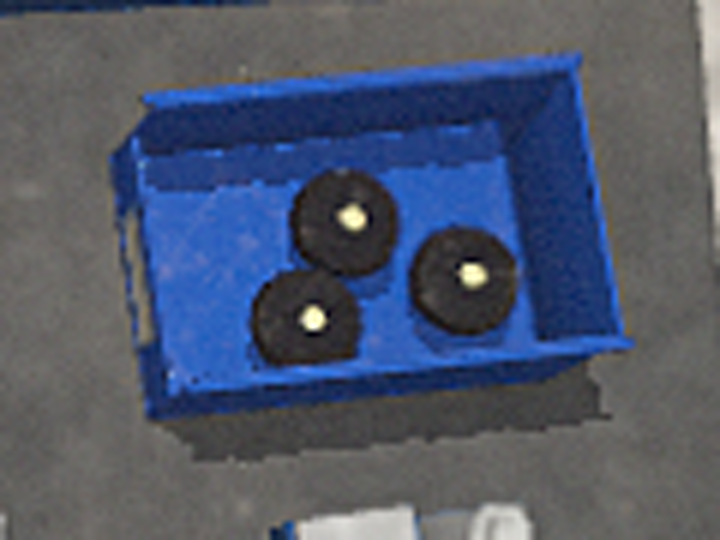

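View pics/cs_a.png

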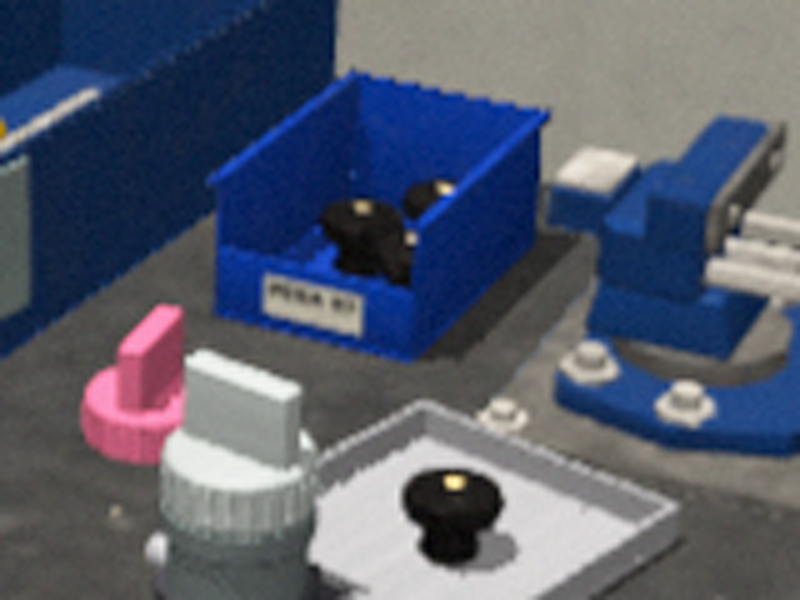

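```bash
python3 - <<'E'
from h import *
t=pickle.load(open("top0.pkl","rb"));s=pickle.load(open("scene0.pkl","rb"))
T=lambda x,y:(275+(x+.5)/6-.5,220+(y+.5)/6-.5)
B=lambda x,y:(400+(x+.5)/6-.5,160+(y+.5)/6-.5)
S=lambda x,y:(280+(x+.5)/5-.5,160+(y+.5)/5-.5)
print("knob top tri",tri([t,s],[T(530,317),S(455,481)]).round(4), onz(t,T(530,317),.036).round(4), onz(t,T(527,320),.026).round(4))
print("bar tri",tri([t,s],[T(170,219),S(243,370)]).round(4), onz(t,T(170,219),.127).round(4))
a,b=onz(t,T(152,290),.127),onz(t,T(157,148),.127);print("bar left edge",a.round(4),b.round(4),np.degrees(np.arctan2(*(b-a)[1::-1])))
a,b=onz(t,T(184,288),.127),onz(t,T(193,150),.127);print("bar right edge",a.round(4),b.round(4),np.degrees(np.arctan2(*(b-a)[1::-1])))
c=[onz(t,T(*p),.018) for p in((335,95),(752,158),(708,520),(285,458))]
print("tray",np.round(c,4),np.mean(c,0).round(4))
d=c[0]-c[3];print("tray x dir",np.degrees(np.arctan2(d[1],d[0])))
# bin fit: dots z~.036 
from scipy.optimize import least_squares
loc=np.array([[10,0,36],[-24,20,36],[-15,-40,36],[53,-78,70],[-53,-78,70],[53,75,70]])/1e3
px=np.array([B(352,217),B(315,318),B(472,275),B(580,58),B(632,342),B(145,100)])
def f(v):
    w=R.from_euler('z',v[2]).apply(loc)+[v[0],v[1],0]
    return (proj(t,w)-px).ravel()
q=least_squares(f,[.6,-.03,0]);print("bin",q.x.round(4),np.degrees(q.x[2]),q.fun.round(1))
g=R.from_euler('z',q.x[2]).apply([.014,.043,0])+[q.x[0],q.x[1],0];print("goal",g.round(4))
E
```

```text
knob top tri [0.4523 0.1822 0.0344] [0.4518 0.1822 0.036 ] [0.4517 0.1821 0.026 ]
bar tri [0.4759 0.3048 0.1274] [0.4746 0.3041 0.127 ]
bar left edge [0.4525 0.3097 0.127 ] [0.4969 0.3082 0.127 ] -1.828937254197969
bar right edge [0.4531 0.2998 0.127 ] [0.4962 0.297  0.127 ] -3.6453412833784373
tray [[0.5325 0.248  0.018 ]
 [0.5097 0.0999 0.018 ]
 [0.3825 0.1193 0.018 ]
 [0.4046 0.2664 0.018 ]] [0.4573 0.1834 0.018 ]
tray x dir -8.159208472038353
bin [ 0.6045 -0.0266  0.1186] 6.795628193404469 [-0.3  0.5 -0.5  0.1 -0.1  0.  -0.5 -1.1  0.4  0.7  0.8 -0.2]
goal [0.6133 0.0177 0.    ]
```

Call:
step_arm(xyz=[[-0.77,0,0.99],[-0.77,0,0.99],[-0.77,0,0.99],[-0.77,0,0.99],[-0.77,0,0.99],[-0.77,0,0.99],[-0.77,0,0.99],[-0.77,0,0.99]], rotation=[[0,-0.85,0],[0,-0.85,0],[0,-0.85,0],[0,-0.85,0],[0,-0.85,0],[0,-0.85,0],[0,-0.85,0],[0,-0.85,0]], grip=0)

```text
clock: 1.1
tcp_pos: [0.4596, -0.2714, 0.4039]
orientation: [-1.563, -0.165, 0.167]
contact_force: [-0.6, -0.1, -0.2]
grip_width: 0.0851
```

```bash
cat >> h.py <<'E'
def go(o,p,az=None,R_=None):
    """numbers for move to TCP p, tool x at azimuth az deg, y straight down"""
    M=R.from_rotvec(o["orientation"]);d=M.inv().apply(np.array(p)-o["tcp_pos"])/.3
    mx=M.as_matrix()
    cur=np.degrees(np.arctan2(mx[1,0],mx[0,0]))
    out=[d.round(3).tolist()]
    if az is not None:
        a=np.radians(az);X=[np.cos(a),np.sin(a),0];Y=[0,0,-1];T=R.from_matrix(np.array([X,Y,np.cross(X,Y)]).T)
        out.append(((M.inv()*T).as_rotvec()/(np.pi/2)).round(3).tolist())
    print("az",cur.round(2),"joints",np.round(o["joints"],2),*out)
E
python3 - <<'E'
from h import *;from bench import r
o=r.get_obs();go(o,[.475,.0,.38],70);go(o,[.452,.182,.30],90);print(R.from_rotvec(o["orientation"]).as_matrix().round(3))
E
```

```text
az 12.14 joints [ 0.73  0.27 -0.38  1.87  0.12  1.02  0.52] [0.241, 0.081, 0.873] [-0.001, -0.643, 0.0]
az 12.14 joints [ 0.73  0.27 -0.38  1.87  0.12  1.02  0.52] [0.294, 0.349, 1.482] [-0.002, -0.865, 0.0]
[[ 0.978 -0.001 -0.21 ]
 [ 0.21   0.002  0.978]
 [-0.001 -1.     0.002]]
```

Call:
step_arm(xyz=[[0.24,0.08,0.87],[0.24,0.08,0.87],[0.24,0.08,0.87],[0.24,0.08,0.87],[0.24,0.08,0.87],[0.24,0.08,0.87]], rotation=[[0,-0.64,0],[0,-0.64,0],[0,-0.64,0],[0,-0.64,0],[0,-0.64,0],[0,-0.64,0]])

```text
clock: 1.85
tcp_pos: [0.475, 0.0, 0.3801]
orientation: [-1.352, -0.946, 0.946]
contact_force: [-0.1, -1.1, 0.4]
grip_width: 0.0855
```

```bash
python3 - <<'E'
from h import *;from bench import r
o=r.get_obs();print(o["clock"],o["tcp_pos"]);go(o,[.452,.182,.26],90)
E
```

```text
1.85 [4.75025031e-01 1.61691635e-05 3.80089041e-01]
az 69.85 joints [ 0.48  0.25 -0.7   2.01  0.19  0.95  0.91] [0.542, 0.402, 0.28] [-0.001, -0.224, 0.001]
```

Call:
step_arm(xyz=[[0.54,0.4,0.28],[0.54,0.4,0.28],[0.54,0.4,0.28],[0.54,0.4,0.28],[0.54,0.4,0.28]], rotation=[[0,-0.22,0],[0,-0.22,0],[0,-0.22,0],[0,-0.22,0],[0,-0.22,0]])

```text
clock: 2.48
tcp_pos: [0.4512, 0.1822, 0.2591]
orientation: [-1.207, -1.202, 1.205]
contact_force: [-0.1, 0.1, 0.3]
grip_width: 0.0855
```

```bash
python3 - <<'E'
from h import *;from bench import r
o=r.get_obs();print(o["clock"],o["tcp_pos"]);go(o,[.452,.182,.180],90)
f=r.grab_frame("scene");cv2.imwrite("pics/s1.png",cv2.resize(f["pixels"][130:330,240:500,::-1],None,fx=3,fy=3))
f=r.grab_frame("top");cv2.imwrite("pics/t1.png",f["pixels"][:,:,::-1])
E
```

```text
2.475 [0.45119634 0.18222369 0.25914374]
az 89.61 joints [ 0.08  0.47 -0.72  2.08  0.45  0.75  0.64] [-0.001, 0.264, -0.004] [-0.003, -0.004, 0.001]
```

View pics/s1.png

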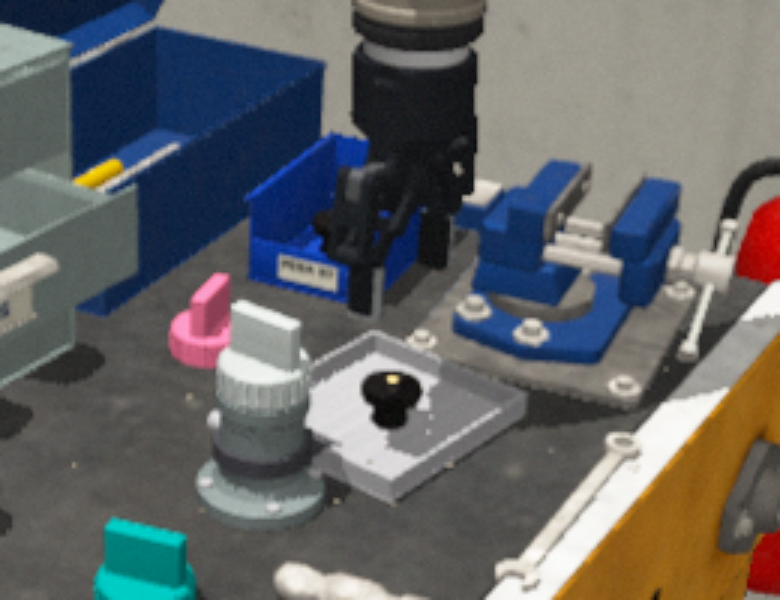

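Call:
step_arm(xyz=[[0,0.14,0],[0,0.27,0],[0,0.27,0]], rotation=[[0,0,0],[0,0,0],[0,0,0]])

```text
clock: 2.95
tcp_pos: [0.4519, 0.1779, 0.178]
orientation: [-1.213, -1.194, 1.203]
contact_force: [0.4, -0.2, 0.3]
grip_width: 0.0849
```

Call:
step_arm(xyz=[[0,0,0],[0,0,0],[0,0,0],[0,0,0],[0,0,0],[0,0,0]], rotation=[[0,0,0],[0,0,0],[0,0,0],[0,0,0],[0,0,0],[0,0,0]], grip=1, force=30)

```text
clock: 3.7
tcp_pos: [0.4526, 0.1782, 0.1796]
orientation: [-1.215, -1.196, 1.202]
contact_force: [-1.3, -1.1, 10.9]
grip_width: 0.037
```

Call:
step_arm(xyz=[[0,-0.1,0],[0,-0.2,0],[0,-0.2,0]], rotation=[[0,0,0],[0,0,0],[0,0,0]])

```text
clock: 4.08
tcp_pos: [0.4537, 0.1788, 0.242]
orientation: [-1.217, -1.2, 1.198]
contact_force: [-0.1, 0.4, -0.8]
grip_width: 0.0373
```

```bash
python3 - <<'E'
from h import *;from bench import r
o=r.get_obs();print(o["clock"],o["tcp_pos"],o["contact_force"],o["grip_width"]);go(o,[.6133,.0177,.32],96.8)
f=r.grab_frame("scene");cv2.imwrite("pics/s2.png",cv2.resize(f["pixels"][130:330,240:500,::-1],None,fx=3,fy=3))
E
```

```text
4.075 [0.45365917 0.17876653 0.2420033 ] [-0.13859525  0.39548448 -0.82527639] 0.03728358182732956
az 89.19 joints [ 0.07  0.5  -0.7   2.09  0.49  0.71  0.6 ] [-0.529, -0.259, -0.54] [0.001, -0.085, -0.0]
```

View pics/s2.png

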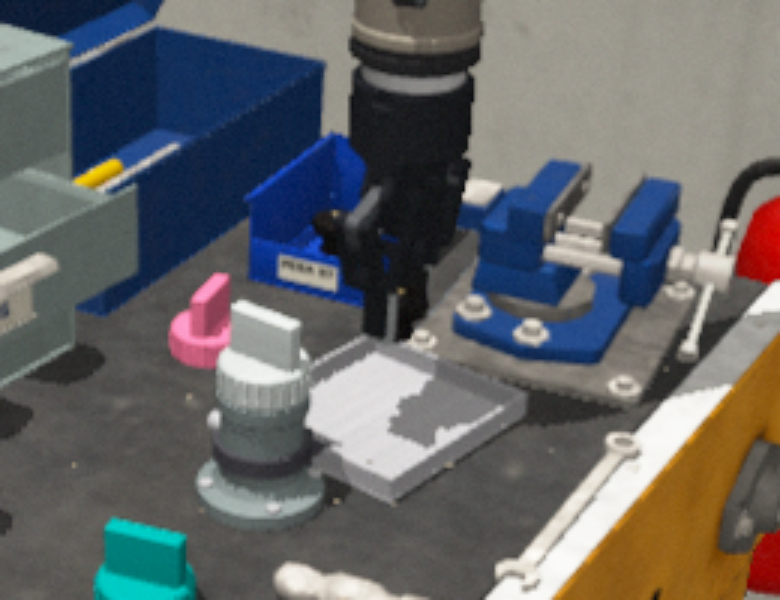

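Call:
step_arm(xyz=[[-0.13,-0.2,-0.14],[-0.34,-0.26,-0.34],[-0.53,-0.26,-0.54],[-0.53,-0.26,-0.54],[-0.53,-0.26,-0.54],[-0.53,-0.26,-0.54]], rotation=[[0,-0.085,0],[0,-0.085,0],[0,-0.085,0],[0,-0.085,0],[0,-0.085,0],[0,-0.085,0]])

```text
clock: 4.88
tcp_pos: [0.6124, 0.0172, 0.3176]
orientation: [-1.149, -1.294, 1.298]
contact_force: [-0.7, 0.8, -0.2]
grip_width: 0.0372
```

```bash
python3 - <<'E'
from h import *;from bench import r
o=r.get_obs();print(o["clock"],o["tcp_pos"],o["grip_width"]);go(o,[.6133,.0177,.212],96.8)
f=r.grab_frame("top");cv2.imwrite("pics/t3.png",cv2.resize(f["pixels"][140:300,340:540,::-1],None,fx=4,fy=4*.94))
f=r.grab_frame("scene");cv2.imwrite("pics/s3.png",cv2.resize(f["pixels"][130:330,240:500,::-1],None,fx=3,fy=3))
E
```

```text
4.875 [0.61237356 0.01723319 0.31755402] 0.03721567131308602
az 96.82 joints [ 0.4   0.57 -0.72  1.75  0.44  0.99  1.19] [0.001, 0.352, -0.004] [-0.002, 0.0, -0.0]
```

View pics/s3.png

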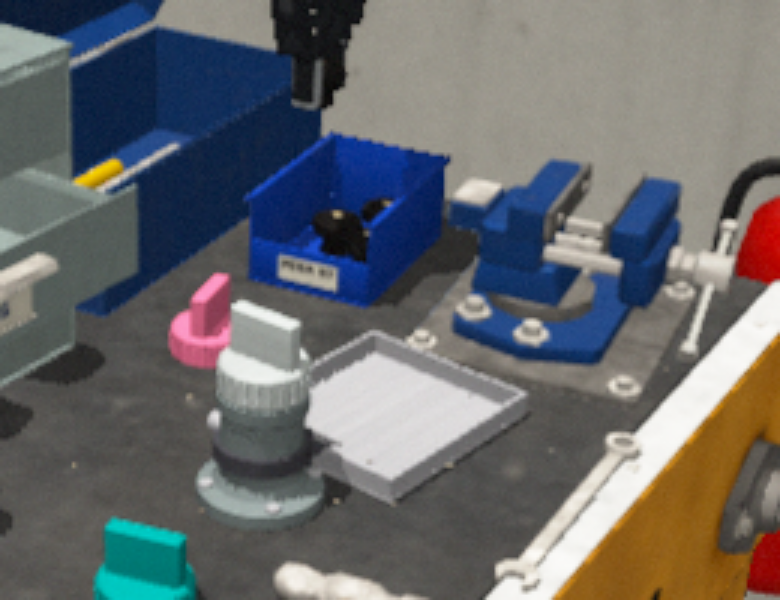

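View pics/t3.png

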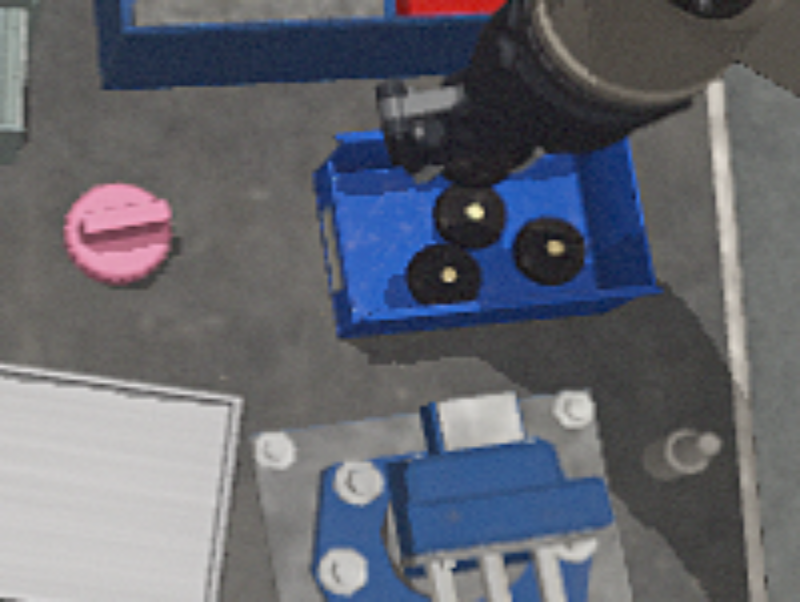

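Call:
step_arm(xyz=[[0,0.12,0],[0,0.24,0],[0,0.35,0],[0,0.35,0],[0,0.35,0]], rotation=[[0,0,0],[0,0,0],[0,0,0],[0,0,0],[0,0,0]])

```text
clock: 5.6
tcp_pos: [0.6118, 0.0196, 0.2143]
orientation: [-1.148, -1.299, 1.3]
contact_force: [0.8, 0.0, 0.7]
grip_width: 0.0372
```

```bash
python3 - <<'E'
from h import *;from bench import r
o=r.get_obs();print(o["clock"],o["tcp_pos"],o["grip_width"],o["contact_force"])
f=r.grab_frame("scene");cv2.imwrite("pics/s4.png",cv2.resize(f["pixels"][150:270,290:430,::-1],None,fx=5,fy=5))
E
```

```text
5.6 [0.61180501 0.0195877  0.21433755] 0.037249680500976934 [0.80137347 0.018614   0.66329744]
```

View pics/s4.png

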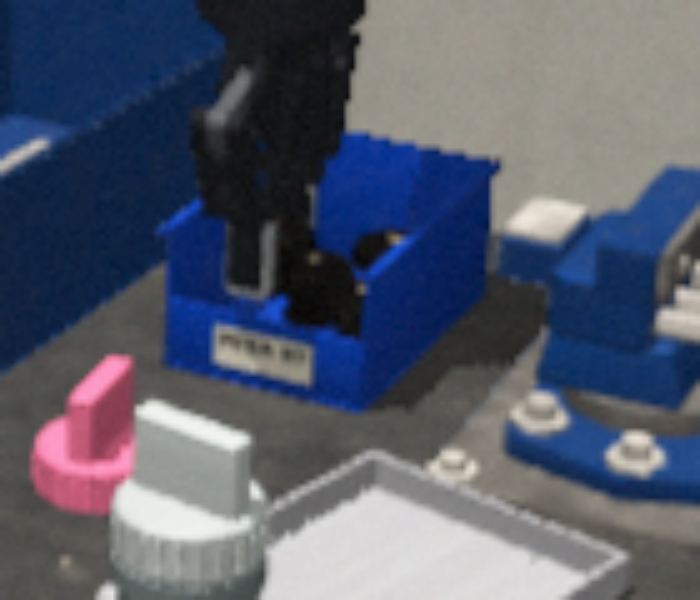

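Call:
step_arm(xyz=[[0,0,0],[0,0,0],[0,0,0],[0,0,0],[0,0,0],[0,0,0]], rotation=[[0,0,0],[0,0,0],[0,0,0],[0,0,0],[0,0,0],[0,0,0]], grip=0)

```text
clock: 6.4
tcp_pos: [0.6121, 0.0194, 0.2147]
orientation: [-1.149, -1.299, 1.299]
contact_force: [0.5, 0.2, 0.1]
grip_width: 0.0854
```

Call:
step_arm(xyz=[[0,-0.1,0],[0,-0.25,0],[0,-0.4,0],[0,-0.4,0]], rotation=[[0,0,0],[0,0,0],[0,0,0],[0,0,0]])

```text
clock: 6.9
tcp_pos: [0.6133, 0.0201, 0.3386]
orientation: [-1.154, -1.304, 1.296]
contact_force: [-0.0, 0.9, -0.5]
grip_width: 0.0855
```

```bash
python3 - <<'E'
from h import *;from bench import r
o=r.get_obs();print(o["clock"],o["tcp_pos"],o["grip_width"],o["contact_force"]);go(o,[.475,.304,.36],87)
f=r.grab_frame("scene");cv2.imwrite("pics/s5.png",cv2.resize(f["pixels"][150:270,290:430,::-1],None,fx=5,fy=5))
f=r.grab_frame("top");cv2.imwrite("pics/t5.png",cv2.resize(f["pixels"][140:260,400:540,::-1],None,fx=5,fy=5))
E
```

```text
6.9 [0.61329831 0.02012382 0.33864854] 0.0854500679784873 [-0.04473245  0.85599313 -0.51630408]
az 97.03 joints [ 0.41  0.55 -0.74  1.74  0.43  1.02  1.2 ] [0.996, -0.074, 0.341] [0.004, 0.111, -0.0]
```

View pics/s5.png

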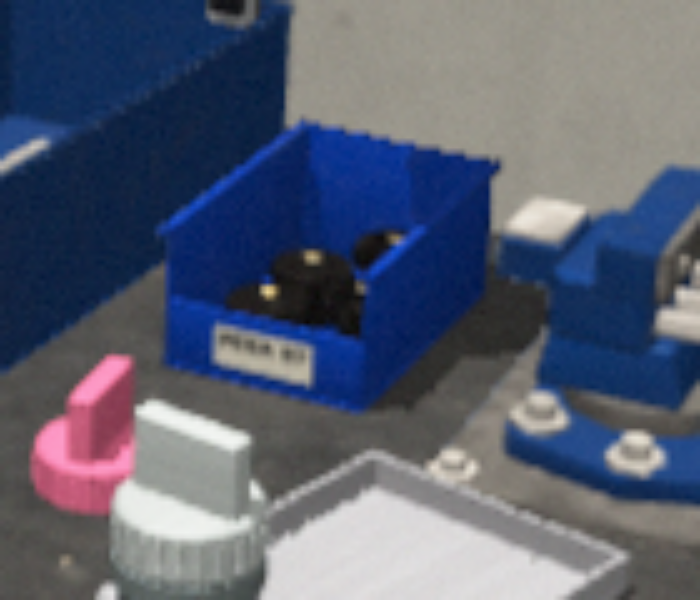

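View pics/t5.png

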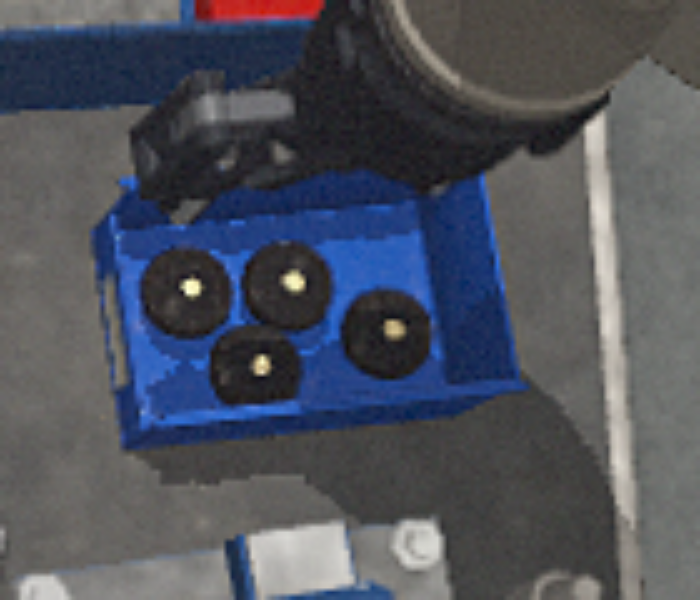

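The knob sits upright in the bin, at about (190,287) in the top crop, next to the three fixed ones. Next is the cap.

Call:
step_arm(xyz=[[0.2,-0.07,0.07],[0.4,-0.07,0.14],[0.6,-0.07,0.2],[0.8,-0.07,0.27],[0.99,-0.07,0.34],[0.99,-0.07,0.34],[0.99,-0.07,0.34]], rotation=[[0,0.03,0],[0,0.06,0],[0,0.09,0],[0,0.11,0],[0,0.11,0],[0,0.11,0],[0,0.11,0]], grip=0)

```text
clock: 7.88
tcp_pos: [0.4742, 0.3013, 0.3543]
orientation: [-1.233, -1.171, 1.175]
contact_force: [0.0, -0.9, -0.0]
grip_width: 0.0851
```

```bash
python3 - <<'E'
from h import *;from bench import r
o=r.get_obs();print(o["clock"],o["tcp_pos"]);go(o,[.4748,.3042,.275],87)
E
```

```text
7.875 [0.47423483 0.30126891 0.35428427]
az 87.18 joints [-0.07  0.46 -0.79  1.84  0.38  1.    0.51] [0.01, 0.264, -0.002] [-0.001, 0.002, -0.001]
```

Call:
step_arm(xyz=[[0.01,0.1,0],[0.01,0.2,0],[0.01,0.264,0],[0.01,0.264,0],[0.01,0.264,0]], rotation=[[0,0,0],[0,0,0],[0,0,0],[0,0,0],[0,0,0]])

```text
clock: 8.5
tcp_pos: [0.4748, 0.3041, 0.2758]
orientation: [-1.233, -1.171, 1.174]
contact_force: [-0.2, 0.6, -0.1]
grip_width: 0.0851
```

```bash
python3 - <<'E'
from h import *;from bench import r
o=r.get_obs();print(o["clock"],o["tcp_pos"],o["contact_force"])
go(o,[.4748,.3042,.275],87)
f=r.grab_frame("scene");cv2.imwrite("pics/s6.png",cv2.resize(f["pixels"][170:320,240:440,::-1],None,fx=4,fy=4))
E
```

```text
8.5 [0.47484703 0.30406477 0.2758347 ] [-0.19433837  0.5870324  -0.05080864]
az 87.14 joints [-0.12  0.56 -0.73  1.9   0.48  0.87  0.42] [0.0, 0.003, 0.0] [-0.0, 0.002, -0.001]
```

View pics/s6.png

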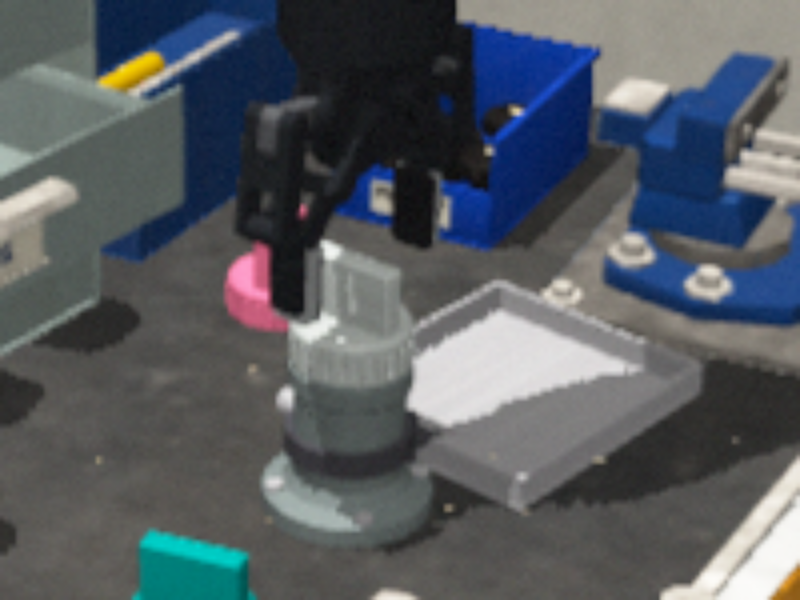

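The fingers straddle the bar, which is at about (345,285) in the crop. Closing on it.

Call:
step_arm(xyz=[[0,0,0],[0,0,0],[0,0,0],[0,0,0],[0,0,0],[0,0,0],[0,0,0],[0,0,0]], rotation=[[0,0,0],[0,0,0],[0,0,0],[0,0,0],[0,0,0],[0,0,0],[0,0,0],[0,0,0]], grip=1, force=50)

```text
clock: 9.55
tcp_pos: [0.4749, 0.3044, 0.2763]
orientation: [-1.233, -1.173, 1.173]
contact_force: [-0.2, 1.2, 4.9]
grip_width: 0.0111
```

```bash
python3 - <<'E'
from h import *;from bench import r
o=r.get_obs();print(o["clock"],o["tcp_pos"],o["contact_force"],o["moment"],o["grip_width"])
go(o,[.4748,.3042,.275],87)
E
```

```text
9.55 [0.47487156 0.30442164 0.27634089] [-0.2493363   1.22524586  4.90582059] [-0.00030953  0.06356531 -0.03896492] 0.011069340807782239
az 87.15 joints [-0.12  0.56 -0.73  1.9   0.48  0.87  0.42] [-0.001, 0.004, 0.0] [0.0, 0.002, -0.001]
```

Gripped. I'll try counter-clockwise first (tool −y) in small increments: 10°, then 25°.

Call:
step_arm(xyz=[[0,0,0],[0,0,0],[0,0,0],[0,0,0]], rotation=[[0,-0.06,0],[0,-0.12,0],[0,-0.12,0],[0,-0.12,0]])

```text
clock: 10.05
tcp_pos: [0.4748, 0.3048, 0.2764]
orientation: [-1.142, -1.31, 1.309]
contact_force: [0.3, 3.1, 0.8]
grip_width: 0.0111
```

```bash
python3 - <<'E'
from h import *;from bench import r
o=r.get_obs();print(o["clock"],o["tcp_pos"],o["contact_force"],o["moment"],o["grip_width"])
go(o,[.4748,.3042,.276],87)
E
```

```text
10.05 [0.47481734 0.30475561 0.27635486] [0.27975667 3.12798059 0.78200289] [0.55642969 0.06602791 0.01711232] 0.011140158916703894
az 97.87 joints [-0.09  0.57 -0.77  1.89  0.51  0.88  0.59] [-0.002, 0.001, 0.0] [0.0, 0.121, -0.0]
```

Moment z is about 0 after 10.7°, so I'll go on to 26°, beyond the 20° stop.

Call:
step_arm(xyz=[[0,0,0],[0,0,0],[0,0,0],[0,0,0],[0,0,0]], rotation=[[0,-0.06,0],[0,-0.12,0],[0,-0.17,0],[0,-0.17,0],[0,-0.17,0]])

```text
clock: 10.68
tcp_pos: [0.4748, 0.3047, 0.2765]
orientation: [-0.993, -1.497, 1.497]
contact_force: [-2.8, 2.1, 5.1]
grip_width: 0.0112
```

```bash
python3 - <<'E'
from h import *;from bench import r
o=r.get_obs();print(o["clock"],o["tcp_pos"],o["contact_force"],o["moment"],o["grip_width"])
go(o,[.4748,.3042,.276],87)
E
```

```text
10.675 [0.47480548 0.30472607 0.27648772] [-2.78514571  2.0733566   5.12949064] [ 0.4103436   0.67672096 -2.62715677] 0.011238389462708154
az 112.88 joints [-0.05  0.59 -0.83  1.89  0.55  0.9   0.81] [-0.002, 0.002, 0.001] [-0.0, 0.288, 0.0]
```

The moment reached −2.6 N·m, so that was the hard stop. It must loosen clockwise, so I'll reverse (tool +y).

Call:
step_arm(xyz=[[0,0,0],[0,0,0],[0,0,0],[0,0,0],[0,0,0],[0,0,0],[0,0,0],[0,0,0],[0,0,0],[0,0,0]], rotation=[[0,0.08,0],[0,0.16,0],[0,0.24,0],[0,0.32,0],[0,0.4,0],[0,0.48,0],[0,0.56,0],[0,0.6,0],[0,0.6,0],[0,0.6,0]])

```text
clock: 11.92
tcp_pos: [0.4747, 0.3044, 0.2763]
orientation: [-1.418, -0.802, 0.803]
contact_force: [0.2, -1.5, 2.8]
grip_width: 0.0108
```

```bash
python3 - <<'E'
from h import *;from bench import r
o=r.get_obs();print(o["clock"],o["tcp_pos"],o["contact_force"],o["moment"],o["grip_width"])
go(o,[.4748,.3042,.276],18)
E
```

```text
11.925 [0.47468843 0.30439808 0.27634062] [ 0.24376755 -1.50059533  2.76510304] [-0.253317    0.19412561  0.08696355] 0.010838426005558214
az 59.02 joints [-0.21  0.53 -0.61  1.9   0.4   0.84  0.  ] [-0.0, 0.001, -0.001] [0.0, 0.456, -0.0]
```

Running free (Mz 0.09). Continuing to about 18° azimuth.

Call:
step_arm(xyz=[[0,0,0],[0,0,0],[0,0,0],[0,0,0],[0,0,0],[0,0,0],[0,0,0],[0,0,0]], rotation=[[0,0.08,0],[0,0.16,0],[0,0.24,0],[0,0.32,0],[0,0.4,0],[0,0.455,0],[0,0.455,0],[0,0.455,0]])

```text
clock: 12.92
tcp_pos: [0.4747, 0.3046, 0.2763]
orientation: [-1.557, -0.25, 0.25]
contact_force: [0.2, 0.5, 2.2]
grip_width: 0.0113
```

```bash
python3 - <<'E'
from h import *;from bench import r
o=r.get_obs();print(o["clock"],o["tcp_pos"],o["contact_force"],o["moment"],o["grip_width"])
go(o,[.4748,.3042,.296],18)
f=r.grab_frame("scene");cv2.imwrite("pics/s7.png",cv2.resize(f["pixels"][170:320,240:440,::-1],None,fx=4,fy=4))
E
```

```text
12.925 [0.47472449 0.30457818 0.27631967] [0.20136637 0.48537089 2.20323342] [ 0.23322386 -0.06254284 -0.01306034] 0.01128625019167534
az 18.22 joints [-0.33  0.49 -0.45  1.91  0.29  0.8  -0.62] [-0.0, -0.066, -0.001] [0.0, 0.002, -0.0]
```

View pics/s7.png

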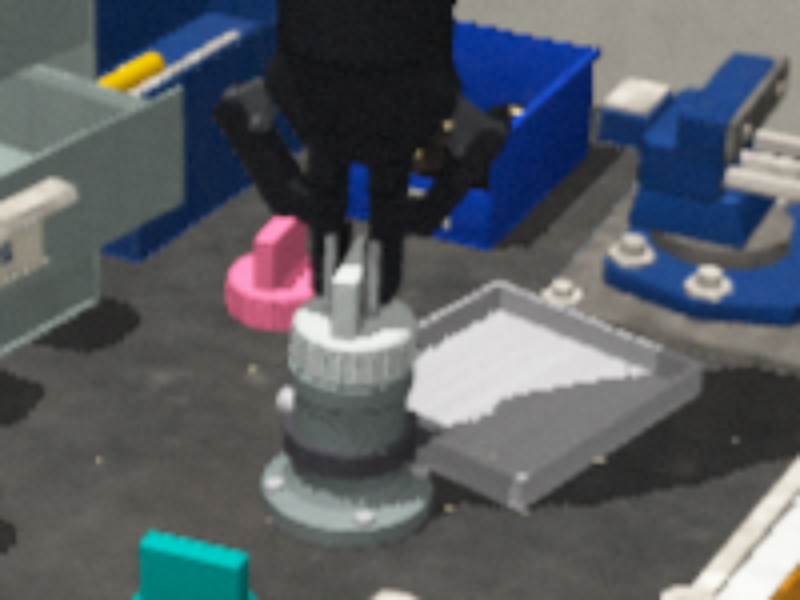

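The bar, at about (348,295) in the crop, has turned with the jaws. Lifting gently.

Call:
step_arm(xyz=[[0,-0.02,0],[0,-0.04,0],[0,-0.06,0],[0,-0.06,0]], rotation=[[0,0,0],[0,0,0],[0,0,0],[0,0,0]])

```text
clock: 13.48
tcp_pos: [0.4749, 0.3044, 0.295]
orientation: [-1.557, -0.25, 0.248]
contact_force: [0.8, 0.1, -1.8]
grip_width: 0.0109
```

Free, with only about 1.8 N, which fits the cap's weight. Lifting further.

Call:
step_arm(xyz=[[0,-0.06,0],[0,-0.12,0],[0,-0.18,0],[0,-0.18,0],[0,-0.18,0],[0,-0.18,0],[0,-0.18,0],[0,-0.18,0]], rotation=[[0,0,0],[0,0,0],[0,0,0],[0,0,0],[0,0,0],[0,0,0],[0,0,0],[0,0,0]])

```text
clock: 14.48
tcp_pos: [0.4748, 0.3044, 0.3486]
orientation: [-1.557, -0.249, 0.249]
contact_force: [-0.4, -0.8, -1.1]
grip_width: 0.0111
```

```bash
python3 - <<'E'
from h import *;from bench import r
o=r.get_obs();print(o["clock"],o["tcp_pos"],o["contact_force"],o["qvel"].round(3) if hasattr(o["qvel"],'round') else o["qvel"],o["grip_width"])
go(o,[.4748,.3042,.35],18)
f=r.grab_frame("scene");cv2.imwrite("pics/s8.png",cv2.resize(f["pixels"][130:390,150:450,::-1],None,fx=2.3,fy=2.3))
f=r.grab_frame("top");cv2.imwrite("pics/t8.png",f["pixels"][:,:,::-1])
E
```

```text
14.475 [0.47481431 0.30441841 0.34858509] [-0.38180851 -0.75102105 -1.09540672] [-0.    -0.002  0.    -0.004 -0.     0.003  0.   ] 0.011149973955166143
az 18.18 joints [-0.3   0.4  -0.48  1.85  0.23  0.94 -0.56] [-0.0, -0.005, -0.001] [0.001, 0.002, 0.0]
```

View pics/s8.png

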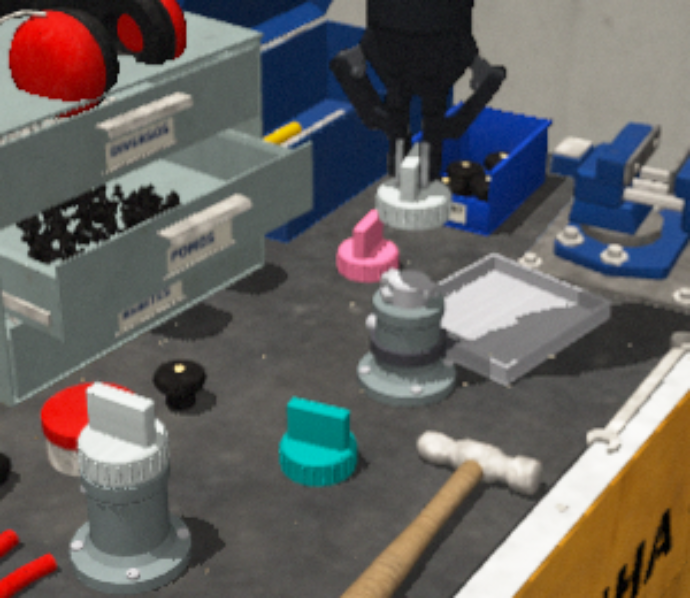

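View pics/t8.png

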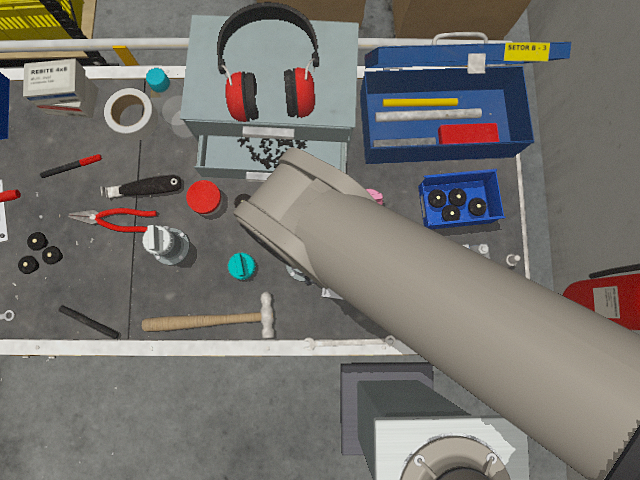

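The cap hangs upright in the gripper, about 72 mm above its head, at (413,200) in the scene crop. Four knobs lie in the bin, the new one at (437,199) in the top view. Head_b's cap is still on. Handing in.

```bash
python3 -c "
from bench import r
print(r.hand_in())"
```

```text
the job is handed in; nothing more can be done
None
```

I finished the job and handed it in at about 14.6 s of the 53 s. The hand-in gives no verdict, so the results below come from my own last checks.

- **Knob:** I took it from the catch tray and lowered it into the blue bin, with its foot about 38 mm above the bin's underside, below the 70 mm rim. I let go there. It dropped the last 3 to 4 cm and stands upright next to the three fixed knobs. The last top picture shows it there and the bin upright.
- **Cap:** Counter-clockwise (seen from above) ran into the hard stop, at −2.6 N·m. I then turned it clockwise to about 69° past the starting position; it ran free and lifted off with about 2 N.
- **Final hold:** The cap is gripped with the fingers 11 mm apart and the arm still. It hangs upright about 72 mm above its seat, within about 1 mm of straight above the head.
- **Other head:** Its cap looks undisturbed in the last pictures; I did not measure its position.

Two readings were slightly off, with no visible effect:
- The jaws closed on the knob about 4 mm off-centre with about 11 N upward on the tool.
- The grip slipped a few degrees on the bar at the stop.

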